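# Relamp the cabinet light and snap its cover on

### The arm

A 6-joint arm with a two-finger parallel gripper is mounted at the origin on a cart in front of the work surface, level with it; the furniture and walls round the work are solid. World frame = base frame: x ahead of the robot, y to its left, z up, the work surface at z = 0. Lengths are in m, angles in rad, forces in N, time in s.
With the tool pointing down it reaches from about 0.3 to 0.825 m from the base axis. Payload 5.4 kg.
Tool frame: the origin (TCP) lies midway between the tips of the shut fingers; the grasp point (between the pads) lies 19 mm behind it (env.pinch_z is the z of the grasp point in the tool frame, in m); z points along the fingers, y is the line along which they close (so a half turn about z gives the same grasp; the last joint's range is limited). The gripper opens to 92 mm and grips with 3 to 60 N. Pads are 20 mm wide; open, the fingers measure 128 mm over their backs; the gripper's body (75 mm by 189 mm) begins 69 mm behind the grasp point.
Start: joints at [-1.461, 0.158, 1.597, -0, 1.386, -0.21], TCP at [0.181, -0.546, 0.215] pointing down, gripper open.
Joint ranges: [-2.91, 2.91], [-0.94, 2.29], [0.18, 2.7], [-1.29, 4.43], [0.17, 2.64], [-3, 3]. Speed limits (rad/s): [2.57, 2.57, 3.14, 3.14, 3.14, 3.14].

### API

Orientations are given as [roll, pitch, yaw] about the fixed x, y, z axes, in that order (R = Rz(yaw) Ry(pitch) Rx(roll)).
In Python, from bench import env gives the robot as it stands.
- The arm moves only by the tool servo_tool, never from a script. Its argument "increments" is a list that holds one entry, the list of rows, each a list of 7 numbers: the opening, from -1 (shut) to 1 (fully open), then the shift along the world's x, y, z in cm, then the turn, a rotation vector about the world's x, y, z in degrees. A call has 1 to 20 rows; each row is the pose to reach, as a shift and turn from the pose commanded when the call began; what a row does not reach only later rows make up. A row lasts 1/10 s, in which the tool goes at most 50 mm and 8.59 degrees, less where a joint would pass 70% of its speed; a pose out of reach is approached as far as the arm can. A call with a gripper value outside its range is refused whole. The fingers move at their own pace and stop on an object; "grip_force" is the grip in N (left out, the last holds). Time passes only in rows, so rows that repeat a pose let the fingers close. It gives the time, the measured TCP pose, the force, the opening and the grip force at its end, in the units of the state.
- env.read_state(): the state, without advancing time (a new reading comes with each control period).
- env.read_camera(name): name is "side" or "top" or "wrist"; returns a dict with "pixels" (420x560x3 uint8, blue, green, red), "K" (3x3 intrinsics, pixels), "world_from_camera" (4x4, takes a point from camera to world coordinates). Camera axes: x right, y down, z forward; pixel columns grow to the right and rows downward; lengths in m; the calibration is good to about 2 mm. A picture is of the moment at which its call begins. There is no depth.
- env.sign_off(): hands the job in; it is judged then, once.
The state is a dict: "t": time; "joint_pos": joint angles; "joint_velocities": joint speeds; "joint_efforts": joint torques, N m; "ee_pos": TCP position; "ee_rot": TCP orientation; "contact_force": force on the tool from outside, world axes, zero at the start; "ft_torque": the same for the moment, N m; "grip_width": finger opening in m; "finger_force": force on a finger pad.
Only numpy, scipy, OpenCV 4.12 (cv2) and the standard library are available. Lean on these libraries where they do the work, as an engineer would, in place of code of your own. Each camera call takes 0.05 s, during which the arm holds its last target. There are 200 camera calls.

### The job

Put the little cabinet light on the counter back together: push the lamp tube down past the sprung jaws until it sits in both fork clips, then set the cover over it and press until it snaps home all round onto its seal. Finish while still holding the cover pressed down firmly with the fingers - do not let go of it - and leave the jars, bottle, bowl and peeler where they are.

Things in the scene. Friction and masses are not known exactly. Their poses are not given: they have to be found in the camera images.
- fitting: base of the cabinet light, fixed to the counter: white plate 76 (its x) x 196 (its y) x 10 mm. Origin at the centre of its underside, z up, long axis its own y. On it stand two fork clips and, at both ends, a latch and two guide posts (48 mm high, tapered) that centre the cover along y within 2 mm. Between the clips (|y| < 35 mm) nothing is higher than 12 mm: room for fingers
- clip_seat (a point): where the tube's middle lies when it sits in both clips: on the fitting's centre line, 26 mm above its underside, tube axis along the fitting's y
- clip_left (a point): tube axis in the fork clip at y = +42 mm of the fitting; clip 12 mm long in y. Pad under the tube at z 18 mm (fitting frame); rigid cheek at x +9.5 mm up to z 36, flared outward to z 47; on the -x side a sprung hinged steel jaw, nose overhanging to x -5 mm at z 35, lead-in flaring outward to z 47. A tube pushed straight down (5 to 13 N for both) forces the jaws aside; they close over it
- clip_right (a point): the same in the like fork clip at y = -42 mm of the fitting
- nose_left (a point): tip of the sprung steel latch that slides inward when pushed, at the +y end of the fitting: 85.5 mm from its centre, 29 mm above its underside; latch 18 mm wide, lead-in sloping inward up to z 42 mm
- nose_right (a point): the same at the -y end
- seal: two black rubber strips on the plate along its long sides, top 12 mm above the fitting's underside; the cover's rim rests on them when home. Same origin as the fitting
- tube: lamp tube, loose: white rod 16 mm in diameter with square 16 mm aluminium end caps 10 mm long, 130 mm long in all, 60 g, lying on the counter left or right of the fitting. Axis = its own y; origin at the underside of its middle (8 mm below the axis). Either way round fits
- tube_mid (a point): middle of the tube on its axis
- cover: cover, loose: white box open below, 64 (its x) x 182 (its y) x 43 mm high, walls 3 mm, 100 g, standing rim down on the counter on the other side of the fitting. Origin at the centre of the rim plane, z up. Inside both end walls, 9 mm above the rim, a snap rib. Either way round fits. Home: origin 12 mm above the fitting's underside, centred, long axes parallel
- cover_grip (a point): top middle of the cover's grip ridge (14 mm wide in x, 60 long in y, 22 high; top 65 mm above the rim). Pressed down level, the cover meets the latches 19 mm above home; force grows to some 10 to 14 N at 9 mm above home, then drops as the ribs pass the noses and it reaches the seal; then hold a push of 10 to 20 N
- pepper_jar: spice jar with a dark cap, 44 mm across, 105 mm tall, standing behind the fitting on the left; a bystander, origin at its underside
- turmeric_jar: spice jar, 44 mm across, 96 mm tall, standing behind the fitting on the right; a bystander, origin at its underside
- peeler: vegetable peeler, 170 x 25 x 18 mm, lying in front of the fitting near the counter's edge; a bystander, origin in the middle of its underside, long axis its own x
- hot_sauce: small sauce bottle, 48 mm across, 184 mm tall, standing far back on the right; a bystander, origin at its underside
- bowl: white bowl, 140 mm across, 65 mm tall, standing on the left in front of the sink; a bystander, origin at its underside

How it is judged:
By the outcome, as a careful person would: the job done as asked, in the order asked, and still so for the second after the job is handed in, while the arm keeps its last pose, push and grip.
It also fails if it takes over 61 s, if anything falls off the work surface, if the arm or the gripper's body presses on something with over 40 N, if the wrist force passes 120 N, or if a joint passes its speed limit or range.

## Working session

There is one attempt and no reset: what is moved stays moved. The work goes in short steps, Python scripts to look and compute and a tool call to move; the robot and the scene stay as the last step left them, time stands still between calls to the robot, and variables do not carry over. Pictures are saved under pics/ and viewed, at most 10 in all, crops included, and the job is handed in when it is done.

Besides the shell and the picture viewer there is one more tool, called after "Emit:" as a command line: name --argument value ..., lists and objects as JSON in quotes. servo_tool: Moves the arm, as the interface text tells. Its arguments: {"type":"object","properties":{"increments":{"type":"array","items":{"type":"array","items":{"type":"array","items":{"type":"number"}}}},"grip_force":{"type":"number"}},"required":["increments"]}

```bash
ls; mkdir -p pics; python3 - <<'E'
from bench import env
import cv2,numpy as np
np.set_printoptions(precision=4,suppress=True)
s=env.read_state();print(s['t'],s['ee_pos'],s['ee_rot'],s['grip_width'],env.pinch_z)
for n in ['side','top','wrist']:
    c=env.read_camera(n);cv2.imwrite(f'pics/{n}0.png',c['pixels']);np.savez(f'pics/{n}0.npz',**c)
    print(n,c['K'],c['world_from_camera'])
E
```

```text
pics
0.0 [ 0.1807 -0.5452  0.2137] [-3.1398 -0.0004  0.3198] 0.09187448030353891 -0.0187
side [[412.0905   0.     281.5258]
 [  0.     412.0905 206.3125]
 [  0.       0.       1.    ]] [[-0.7805 -0.464   0.419   0.0282]
 [-0.6251  0.5712 -0.532   0.7351]
 [ 0.0075 -0.6771 -0.7358  0.9896]
 [ 0.      0.      0.      1.    ]]
top [[470.6751   0.     281.0061]
 [  0.     470.6751 207.5985]
 [  0.       0.       1.    ]] [[ 0.0238 -0.9934  0.112   0.4094]
 [-0.9997 -0.024  -0.0003  0.0442]
 [ 0.003  -0.1119 -0.9937  1.3422]
 [ 0.      0.      0.      1.    ]]
wrist [[295.5983   0.     275.7439]
 [  0.     295.5983 212.3718]
 [  0.       0.       1.    ]] [[ 0.3141 -0.9186 -0.2398  0.2483]
 [-0.9494 -0.3044 -0.0771 -0.523 ]
 [-0.0022  0.2519 -0.9677  0.385 ]
 [ 0.      0.      0.      1.    ]]
```

View pics/top0.png

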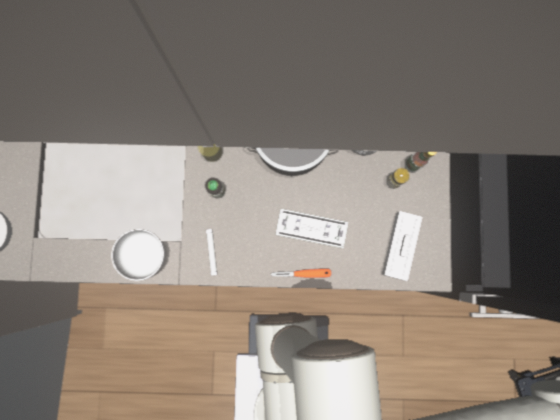

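View pics/side0.png

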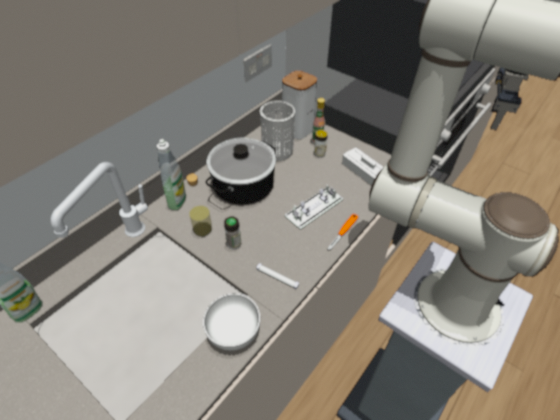

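Top view: the fitting is near (312,228), the tube near (212,252) and the cover near (403,246). The side view shows the same layout. Next I measure them.

```bash
cat > h.py <<'E'
import cv2,numpy as np
np.set_printoptions(precision=4,suppress=True)
def ray(c,uv,z):
    uv=np.atleast_2d(uv).astype(float);M=c['world_from_camera']
    d=np.c_[uv,np.ones(len(uv))]@np.linalg.inv(c['K']).T@M[:3,:3].T
    return M[:3,3]+d*((z-M[2,3])/d[:,2])[:,None]
def proj(c,P):
    M=np.linalg.inv(c['world_from_camera']);P=np.atleast_2d(P)@M[:3,:3].T+M[:3,3]
    p=P@c['K'].T;return p[:,:2]/p[:,2:]
def rect(pts):
    r=cv2.minAreaRect(pts[:,:2].astype(np.float32)*1000);b=cv2.boxPoints(r)
    e=[b[1]-b[0],b[2]-b[1]];L=max(e,key=np.linalg.norm);a=np.degrees(np.arctan2(L[1],L[0]))
    return np.array(r[0]),sorted(r[1]),a%180
E
python3 - <<'E'
from h import *
c=np.load('pics/top0.npz');im=c['pixels'];hsv=cv2.cvtColor(im,cv2.COLOR_BGR2HSV)
m=((hsv[...,2]>175)&(hsv[...,1]<40)).astype(np.uint8)
n,l,st,ce=cv2.connectedComponentsWithStats(m)
for i in range(1,n):
    if st[i,4]<25: continue
    x,y=ce[i]
    if not(190<x<440 and 190<y<290): continue
    uv=np.argwhere(l==i)[:,::-1]
    for z in (0.008,0.01,0.043): print(i,ce[i],st[i,4],z,*rect(ray(c,uv,z)))
z=cv2.resize(im[190:290,190:440],None,fx=3.2,fy=3.2,interpolation=cv2.INTER_CUBIC);cv2.imwrite('pics/z0.png',z)
E
```

```text
1 [238.9178 219.2385] 51211 0.008 [534.9061 151.9142] [395.8662414550781, 1174.8369140625] 89.90579
1 [238.9178 219.2385] 51211 0.01 [534.718  151.7527] [395.2728576660156, 1173.0758056640625] 89.9058
1 [238.9178 219.2385] 51211 0.043 [531.614 149.088] [385.4817810058594, 1144.0184326171875] 89.90579
```

View pics/z0.png

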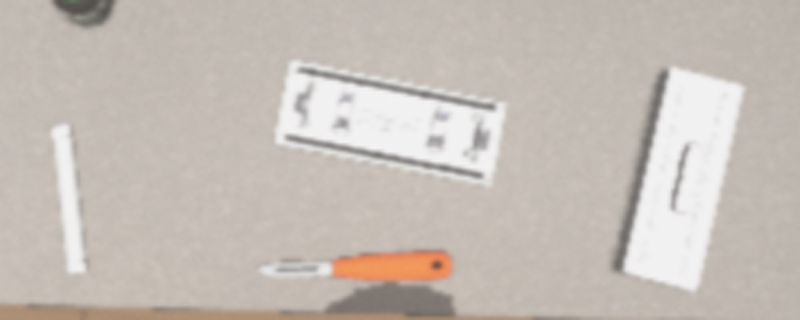

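The crop clearly shows the tube at left, the fitting in the middle and the cover at right. The mask needs a higher threshold.

```bash
python3 - <<'E'
from h import *
c=np.load('pics/top0.npz');im=c['pixels'];hsv=cv2.cvtColor(im,cv2.COLOR_BGR2HSV)
def run(th):
    m=(im.min(2)>th).astype(np.uint8);m[:190]=0;m[290:]=0;m[:,:190]=0;m[:,440:]=0
    m=cv2.morphologyEx(m,cv2.MORPH_CLOSE,np.ones((5,5)))
    n,l,st,ce=cv2.connectedComponentsWithStats(m)
    for i in range(1,n):
        if st[i,4]<60: continue
        x,y=ce[i]
        uv=np.argwhere(l==i)[:,::-1]
        z=0.01 if 250<x<350 else (0.043 if x>350 else 0.012)
        p=ray(c,uv,z);print(th,ce[i],st[i,4],z,*rect(p),p.mean(0)[:2])
print(im[240,240],im[240,370])
for th in (205,215,225):run(th)
E
```

```text
[181 190 197] [182 189 198]
205 [311.5347 227.946 ] 1816 0.01 [503.8275 -44.2962] [74.7975082397461, 196.69619750976562] 80.0657 [ 0.5036 -0.0441]
205 [403.2975 245.5764] 1570 0.043 [ 459.5065 -295.839 ] [65.4569091796875, 182.32752990722656] 166.77197 [ 0.4589 -0.2956]
205 [210.8455 251.5366] 246 0.012 [430.2001 238.1901] [15.277091979980469, 128.19287109375] 8.775974 [0.4303 0.2381]
215 [310.9966 227.8354] 1750 0.01 [503.847 -44.214] [73.6993408203125, 195.4058074951172] 80.06526 [ 0.5039 -0.0426]
215 [403.4241 245.519 ] 1528 0.043 [ 459.6992 -296.1349] [63.84351348876953, 181.6334686279297] 166.66145 [ 0.4591 -0.2959]
215 [210.8604 251.6757] 222 0.012 [430.3815 238.1213] [14.101644515991211, 127.8638687133789] 9.151542 [0.4299 0.2381]
225 [310.1228 227.517 ] 1205 0.01 [503.459  -44.2331] [72.58474731445312, 192.14491271972656] 79.8324 [ 0.5047 -0.0401]
225 [403.2409 245.5749] 1461 0.043 [ 459.4104 -295.5623] [61.29267501831055, 180.26141357421875] 166.65768 [ 0.4589 -0.2954]
225 [211.011  251.4835] 182 0.012 [430.3055 237.5223] [11.181486129760742, 127.46379852294922] 8.693213 [0.4305 0.2377]
```

Emit:
servo_tool --increments '[[[1,6,12,0,0,0,-3],[1,12,24,0,0,0,-6],[1,18,36,0,0,0,-9.4],[1,24,47.5,0,0,0,-9.4],[1,24,47.5,0,0,0,-9.4],[1,24,47.5,0,0,0,-9.4],[1,24,47.5,0,0,0,-9.4],[1,24,47.5,0,0,0,-9.4],[1,24,47.5,0,0,0,-9.4],[1,24,47.5,0,0,0,-9.4],[1,24,47.5,0,0,0,-9.4],[1,24,47.5,0,0,0,-9.4],[1,24,47.5,0,0,0,-9.4],[1,24,47.5,0,0,0,-9.4],[1,24,47.5,0,0,0,-9.4],[1,24,47.5,0,0,0,-9.4]]]'

```text
t: 1.75
ee_pos: [0.4205, -0.0718, 0.2146]
ee_rot: [3.142, 0.0, 0.154]
contact_force: [-0.3, 0.3, 0.3]
grip_width: 0.0925
finger_force: 0.0
```

```bash
python3 - <<'E'
from bench import env
from h import *
s=env.read_state();print(s['t'],s['ee_pos'],np.degrees(s['ee_rot']),s['contact_force'])
c=env.read_camera('wrist');cv2.imwrite('pics/w1.png',c['pixels']);np.savez('pics/w1.npz',**c)
R=np.array([[np.cos(np.radians(-9.9)),-np.sin(np.radians(-9.9))],[np.sin(np.radians(-9.9)),np.cos(np.radians(-9.9))]])
P=[[*(R@[x,y]+[.504,-.0442]),.01] for x,y in [(.038,.098),(.038,-.098),(-.038,-.098),(-.038,.098)]]
print(proj(c,P)); print(proj(c,[[.504,-.0442,.026]]))
im=c['pixels'];print(im[60,60])
E
```

```text
1.75 [ 0.4205 -0.0718  0.2146] [179.9983   0.0053   8.8075] [-0.3435  0.2571  0.2682]
[[194.0577  61.3529]
 [350.7369 118.1219]
 [328.0065 177.3347]
 [178.2268 126.0124]]
[[263.6667 121.4872]]
[142 153 160]
```

View pics/w1.png

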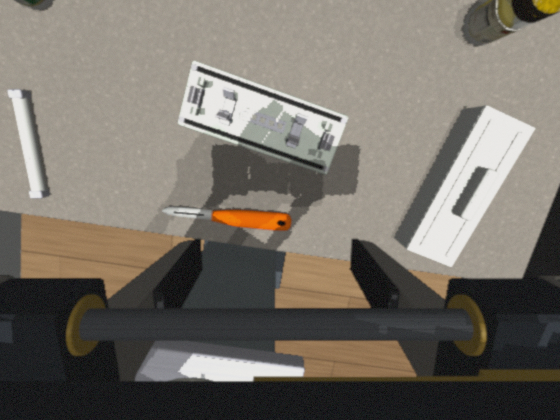

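The wrist view shows the fitting with plate corners at (193,62), (348,117), (326,172) and (179,124). The tube is near (28,145) and the cover near (467,187). I refine all three from this view.

```bash
python3 - <<'E'
from h import *
c=np.load('pics/w1.npz');im=c['pixels']
def comps(m,box,z,mn):
    k=np.zeros_like(m);x0,y0,x1,y1=box;k[y0:y1,x0:x1]=m[y0:y1,x0:x1]
    n,l,st,ce=cv2.connectedComponentsWithStats(k)
    for i in range(1,n):
        if st[i,4]<mn: continue
        p=ray(c,np.argwhere(l==i)[:,::-1],z);print(st[i,4],st[i,:4],z,*rect(p),p.mean(0)[:2])
g=im.max(2)
for t in (45,60): comps((g<t).astype(np.uint8),(170,50,360,180),.012,50)
mn=im.min(2)
for t in (180,195): comps((mn>t).astype(np.uint8),(0,80,60,205),.010,50)
for t in (180,195):
  m=cv2.morphologyEx((mn>t).astype(np.uint8),cv2.MORPH_CLOSE,np.ones((25,25)));comps(m,(390,90,545,275),.043,500)
E
```

```text
205 [238 138  85  31] 0.012 [470.6588 -69.4363] [3.494262456893921, 110.22406005859375] 79.82473 [ 0.47   -0.0723]
345 [199  68 141  52] 0.012 [536.3973 -47.0002] [2.987208127975464, 174.70556640625] 80.121895 [ 0.5368 -0.0445]
383 [186 120 137  49] 0.012 [475.9019 -37.2611] [4.3869194984436035, 176.31214904785156] 80.375046 [ 0.4744 -0.047 ]
1216 [  8  90  33 108] 0.01 [430.7282 244.5979] [16.957656860351562, 129.47906494140625] 8.539378 [0.4337 0.2439]
1110 [  8  90  33 108] 0.01 [430.6914 244.8473] [15.658635139465332, 129.4433135986328] 8.679589 [0.4336 0.2442]
8399 [407 106 128 161] 0.043 [ 462.0378 -293.1017] [64.35852813720703, 182.41871643066406] 166.69405 [ 0.4674 -0.2942]
8274 [408 106 127 161] 0.043 [ 461.9889 -292.9925] [63.63400650024414, 181.71514892578125] 166.65771 [ 0.4675 -0.2941]
```

Emit:
servo_tool --increments '[[[1,0.2,5,-2,0,0,0],[1,0.4,10,-4,0,0,0],[1,0.6,15,-6,0,0,0],[1,0.8,20,-8,0,0,0],[1,0.9,25,-9,0,0,0],[1,1,30,-10,0,0,0],[1,1,31.1,-12,0,0,0],[1,1,31.1,-15,0,0,0],[1,1,31.1,-18,0,0,0],[1,1,31.1,-20,0,0,0],[1,1,31.1,-21,0,0,0],[1,1,31.1,-21.2,0,0,0],[1,1,31.1,-21.2,0,0,0]]]' --grip_force 40

```text
t: 3.1
ee_pos: [0.4314, 0.2401, 0.0032]
ee_rot: [-3.141, -0.001, 0.155]
contact_force: [0.0, -0.0, 0.5]
grip_width: 0.0916
finger_force: 0.0
```

Emit:
servo_tool --increments '[[[-1,0,0,0,0,0,0],[-1,0,0,0,0,0,0],[-1,0,0,0,0,0,0],[-1,0,0,0,0,0,0],[-1,0,0,0,0,0,0],[-1,0,0,0,0,0,0],[-1,0,0,0,0,0,0],[-1,0,0,0,0,0,0]]]'

```text
t: 3.9
ee_pos: [0.4307, 0.2402, 0.0025]
ee_rot: [3.142, 0.0, 0.156]
contact_force: [0.6, 0.6, -0.3]
grip_width: 0.0303
finger_force: 0.0
```

Still closing.

Emit:
servo_tool --increments '[[[-1,0,0,0,0,0,0],[-1,0,0,0,0,0,0],[-1,0,0,0,0,0,0],[-1,0,0,0,0,0,0],[-1,0,0,0,0,0,0],[-1,0,0,0,0,0,0]]]'

```text
t: 4.5
ee_pos: [0.4307, 0.2401, 0.0026]
ee_rot: [3.142, 0.0, 0.156]
contact_force: [0.0, 0.4, -0.3]
grip_width: 0.0148
finger_force: 40.0
```

Emit:
servo_tool --increments '[[[-1,0,0,1,0,0,0],[-1,0,0,3,0,0,0],[-1,0,0,6,0,0,0],[-1,0,0,9,0,0,0],[-1,0,0,11,0,0,0],[-1,0,0,12,0,0,0],[-1,0,0,12,0,0,0],[-1,0,0,12,0,0,0]]]'

```text
t: 5.3
ee_pos: [0.4301, 0.24, 0.1218]
ee_rot: [3.141, 0.001, 0.156]
contact_force: [-0.3, -0.1, -0.8]
grip_width: 0.0151
finger_force: 40.0
```

```bash
python3 - <<'E'
from bench import env
from h import *
s=env.read_state();print(s['t'],s['ee_pos'],np.degrees(s['ee_rot']),s['contact_force'],s['grip_width'])
ims=[]
for n in('side','wrist'):
    c=env.read_camera(n);np.savez(f'pics/{n}2.npz',**c)
    u,v=map(int,proj(c,[s['ee_pos']])[0]);print(n,u,v)
    im=c['pixels']
    k=(n=='side')
    a=im[max(0,v-60):v+60,max(0,u-80):u+80] if k else im[max(0,v-150):v+150,max(0,u-200):u+200]
    ims.append(cv2.resize(a,(400,300)))
cv2.imwrite('pics/g2.png',np.hstack(ims))
E
```

```text
5.3 [0.4301 0.24   0.1218] [179.9941   0.0791   8.9214] [-0.3499 -0.1069 -0.8215] 0.015130799061688996
side 277 251
wrist 276 253
```

View pics/g2.png

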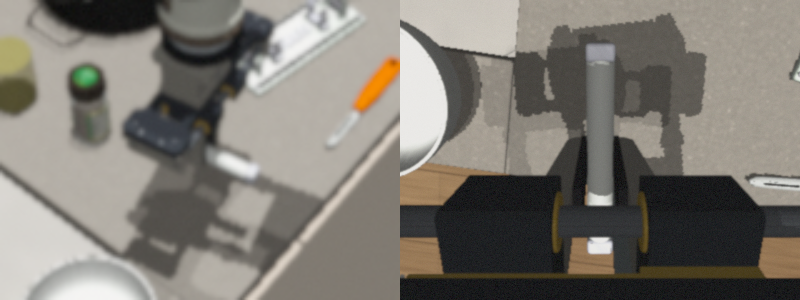

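The tube is held level between the fingers. Its far cap ends near wrist pixel (276,146) and its near cap near (276,355). Next I work out its position along the fingers.

```bash
python3 - <<'E'
from h import *
c=np.load('pics/wrist2.npz')
yaw=np.radians(8.92);t=np.array([.4301,.24])
col=c['pixels'][:,276].astype(int);print([ (r,col[r].tolist()) for r in list(range(138,166,2))+list(range(340,364,2))])
for z in (.1352,.1192):
    p=ray(c,[[276,146],[276,355]],z)[:,:2]-t;print(z,p@[np.cos(yaw),np.sin(yaw)],p@[-np.sin(yaw),np.cos(yaw)])
E
```

```text
[(138, [84, 90, 94]), (140, [86, 91, 96]), (142, [86, 91, 96]), (144, [71, 73, 77]), (146, [100, 96, 96]), (148, [142, 135, 135]), (150, [164, 156, 157]), (152, [158, 152, 153]), (154, [159, 152, 154]), (156, [161, 155, 156]), (158, [157, 152, 152]), (160, [155, 151, 151]), (162, [153, 146, 147]), (164, [161, 166, 166]), (340, [156, 158, 159]), (342, [229, 232, 233]), (344, [229, 231, 232]), (346, [226, 225, 226]), (348, [230, 231, 232]), (350, [229, 229, 230]), (352, [230, 228, 226]), (354, [230, 229, 229]), (356, [201, 199, 205]), (358, [85, 116, 150]), (360, [90, 124, 154]), (362, [84, 116, 147])]
0.1352 [ 0.0655 -0.063 ] [0.0001 0.0001]
0.1192 [ 0.0649 -0.0767] [0.0001 0.0001]
```

Emit:
servo_tool --increments '[[[-1,0.8,-3,0,0,0,8],[-1,1.6,-6,0,0,0,16],[-1,2.4,-9,0,0,0,24],[-1,3.2,-12,0,0,0,32],[-1,4,-15,0,0,0,40],[-1,4.8,-18,0,0,0,48],[-1,5.6,-21,0,0,0,56],[-1,6.4,-24,0,0,0,64],[-1,7,-27,0,0,0,69],[-1,7.5,-28.3,0,0,0,71.3],[-1,7.5,-28.3,0,0,0,71.3],[-1,7.5,-28.3,0,0,0,71.3],[-1,7.5,-28.3,0,0,0,71.3]]]'

```text
t: 6.7
ee_pos: [0.5051, -0.0418, 0.122]
ee_rot: [-3.14, -0.0, 1.4]
contact_force: [0.3, 0.7, -1.6]
grip_width: 0.0149
finger_force: 40.0
```

```bash
python3 - <<'E'
from bench import env
from h import *
s=env.read_state();print(s['t'],s['ee_pos'],np.degrees(s['ee_rot']),s['contact_force'],s['grip_width'])
c=env.read_camera('wrist');np.savez('pics/w3.npz',**c);cv2.imwrite('pics/w3.png',c['pixels'])
E
```

```text
6.7 [ 0.5051 -0.0418  0.122 ] [-179.9154   -0.0273   80.2362] [ 0.2575  0.734  -1.6344] 0.014908119348534907
```

View pics/w3.png

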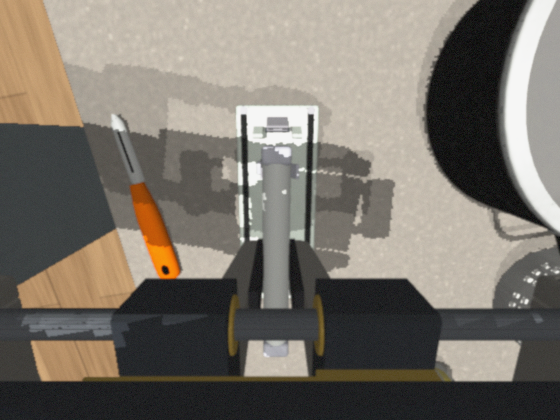

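Pre-insertion wrist view: the tube is above the fitting and parallel to it. The strips lie at columns ~244 and ~310, and the plate's end edge is at row ~107. I measure the residual offset.

```bash
python3 - <<'E'
from h import *
c=np.load('pics/w3.npz');g=c['pixels'].max(2);t=np.array([.5051,-.0418]);yaw=np.radians(80.24)
ex=np.array([np.cos(yaw),np.sin(yaw)]);ey=np.array([np.sin(yaw),-np.cos(yaw)]) # tool x(along), across (~world +x)
F=[]
for a,b in((238,254),(302,320)):
    m=np.zeros(g.shape,np.uint8);m[112:236,a:b]=g[112:236,a:b]<60
    p=ray(c,np.argwhere(m)[:,::-1],.012)[:,:2]-t
    A,B=p@ex,p@ey;k=np.polyfit(A,B,1);r=B-np.polyval(k,A);ok=abs(r)<.004;k=np.polyfit(A[ok],B[ok],1)
    print(len(A),'across at 0',k[1],'slope deg',np.degrees(k[0]),'along range',np.percentile(A,[0.5,99.5]));F.append(k)
print('center across',(F[0][1]+F[1][1])/2)
for u in (255,285,300):
    col=c['pixels'][95:120,u].min(1).astype(int);i=np.argmax(np.diff(col));print(u,95+i,(ray(c,[[u,95.5+i]],.01)[0,:2]-t)@ex)
E
```

```text
408 across at 0 -0.029296286771912296 slope deg 0.02444233750993184 along range [-0.0254  0.0882]
461 across at 0 0.03144464793013115 slope deg 0.11741281507839398 along range [-0.0251  0.0874]
center across 0.001074180579109428
255 105 0.09744035670940802
285 105 0.09742560350623755
300 105 0.0974182284724841
```

Emit:
servo_tool --increments '[[[-1,0.1,0,-3,0,0,0],[-1,0.1,0,-5.5,0,0,0],[-1,0.1,0,-7,0,0,0],[-1,0.1,0,-7.4,0,0,0],[-1,0.1,0,-7.4,0,0,0],[-1,0.1,0,-7.4,0,0,0]]]' --grip_force 50

```text
t: 7.35
ee_pos: [0.5075, -0.0428, 0.0496]
ee_rot: [3.14, 0.0, 1.401]
contact_force: [0.9, -0.2, -1.0]
grip_width: 0.0146
finger_force: 50.0
```

Emit:
servo_tool --increments '[[[-1,0,0,-0.2,0,0,0],[-1,0,0,-0.4,0,0,0],[-1,0,0,-0.6,0,0,0],[-1,0,0,-0.8,0,0,0],[-1,0,0,-1,0,0,0],[-1,0,0,-1.2,0,0,0],[-1,0,0,-1.4,0,0,0]]]'

```text
t: 8.05
ee_pos: [0.5071, -0.043, 0.0346]
ee_rot: [3.141, 0.0, 1.4]
contact_force: [1.5, -0.8, 1.0]
grip_width: 0.0145
finger_force: 50.0
```

Emit:
servo_tool --increments '[[[-1,0,0,-0.2,0,0,0],[-1,0,0,-0.4,0,0,0],[-1,0,0,-0.6,0,0,0],[-1,0,0,-0.8,0,0,0],[-1,0,0,-1,0,0,0],[-1,0,0,-1.2,0,0,0],[-1,0,0,-1.3,0,0,0],[-1,0,0,-1.4,0,0,0],[-1,0,0,-1.4,0,0,0]]]'

```text
t: 8.95
ee_pos: [0.5059, -0.0426, 0.0205]
ee_rot: [-3.139, -0.0, 1.4]
contact_force: [-2.1, 1.1, 3.9]
grip_width: 0.0148
finger_force: 50.0
```

Emit:
servo_tool --increments '[[[-1,0,0,-0.1,0,0,0],[-1,0,0,-0.15,0,0,0],[-1,0,0,-0.15,0,0,0]]]'

```text
t: 9.25
ee_pos: [0.5061, -0.0426, 0.0203]
ee_rot: [-3.139, -0.0, 1.401]
contact_force: [-7.6, 1.8, 15.1]
grip_width: 0.0144
finger_force: 50.0
```

Emit:
servo_tool --increments '[[[0,0,0,0.1,0,0,0],[0,0,0,0.1,0,0,0],[0,0,0,0.1,0,0,0],[0,0,0,1,0,0,0],[0,0,0,4,0,0,0],[0,0,0,8,0,0,0],[0,0,0,11,0,0,0],[0,0,0,11,0,0,0],[0,0,0,11,0,0,0]]]'

```text
t: 10.15
ee_pos: [0.5071, -0.043, 0.1298]
ee_rot: [3.14, 0.0, 1.4]
contact_force: [-0.3, 0.1, -0.7]
grip_width: 0.046
finger_force: 0.0
```

```bash
python3 - <<'E'
from bench import env
from h import *
s=env.read_state();print(s['t'],s['ee_pos'],np.degrees(s['ee_rot']),s['contact_force'],s['grip_width'])
c=env.read_camera('wrist');np.savez('pics/w4.npz',**c);d=env.read_camera('side');np.savez('pics/s4.npz',**d)
a=cv2.resize(c['pixels'][90:390,176:376],(400,600));b=cv2.resize(d['pixels'][160:260,255:375],(400,333),interpolation=cv2.INTER_CUBIC)
o=np.zeros((600,800,3),np.uint8);o[:,:400]=a;o[:333,400:]=b;cv2.imwrite('pics/v4.png',o)
E
```

```text
10.15 [ 0.5071 -0.043   0.1298] [179.9089   0.015   80.2237] [-0.3291  0.1399 -0.7487] 0.04599631813685623
```

View pics/v4.png

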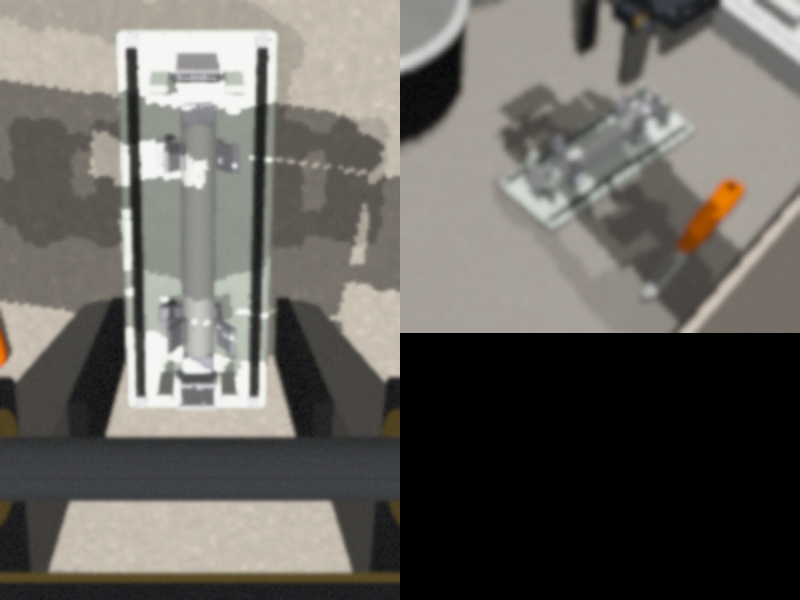

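The tube sits in both forks in the wrist view, with the jaws on either side at rows ~155 and ~320 of the crop. The side view agrees. Now I measure the fitting's final centre and move on to the cover.

Emit:
servo_tool --increments '[[[0,-0.4,-2.3,1,0,0,-8.5],[0,-0.8,-4.6,1,0,0,-17],[0,-1.2,-6.9,1,0,0,-25.5],[0,-1.6,-9.2,1,0,0,-34],[0,-2,-11.5,1,0,0,-42.5],[0,-2.4,-13.8,1,0,0,-51],[0,-2.8,-16.1,1,0,0,-59.5],[0,-3.2,-18.4,1,0,0,-68],[0,-3.6,-20.7,1,0,0,-76.5],[0,-4,-23,1,0,0,-85],[0,-4.55,-25.1,1,0,0,-93.5],[0,-4.55,-25.1,1,0,0,-93.5],[0,-4.55,-25.1,1,0,0,-93.5],[0,-4.55,-25.1,1,0,0,-93.5]]]'

```text
t: 11.65
ee_pos: [0.461, -0.2925, 0.1382]
ee_rot: [-3.14, 0.002, -0.229]
contact_force: [-0.1, -0.4, -1.1]
grip_width: 0.0462
finger_force: 0.0
```

```bash
python3 - <<'E'
from bench import env
from h import *
s=env.read_state();print(s['t'],s['ee_pos'],np.degrees(s['ee_rot']))
c=np.load('pics/w4.npz');g=c['pixels'].max(2);q=[]
for a,b in((236,252),(298,314)):
    m=np.zeros(g.shape,np.uint8);m[110:293,a:b]=(g[110:293,a:b]<60)
    n,l,st,_=cv2.connectedComponentsWithStats(m);i=1+np.argmax(st[1:,4])
    r=rect(ray(c,np.argwhere(l==i)[:,::-1],.012));q.append(r[0]);print(*r)
print('fitting',np.mean(q,0))
c=env.read_camera('wrist');np.savez('pics/w5.npz',**c);cv2.imwrite('pics/w5.png',c['pixels'])
E
```

```text
11.65 [ 0.461  -0.2925  0.1382] [-179.9224    0.0883  -13.1275]
[478.9987 -19.9572] [4.165252685546875, 143.22421264648438] 80.25042
[537.5989 -38.84  ] [4.290340900421143, 160.51107788085938] 80.206924
fitting [508.2988 -29.3986]
```

View pics/w5.png

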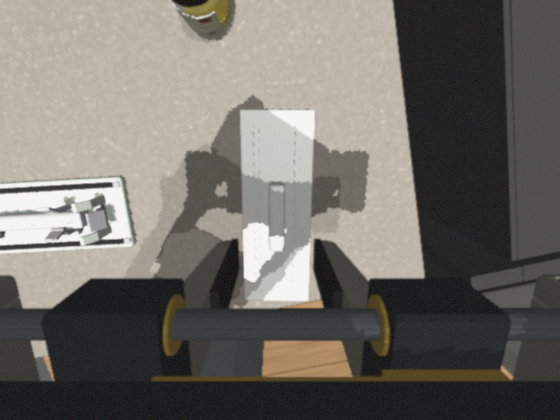

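The wrist view shows the cover straight ahead: columns 241–314, rows 110–302, with the ridge at columns 269–285. I measure its offset from the tool.

```bash
python3 - <<'E'
from h import *
c=np.load('pics/w5.npz');im=c['pixels'].astype(int);t=np.array([.461,-.2925]);yaw=np.radians(-13.13)
ex=np.array([np.cos(yaw),np.sin(yaw)]);ey=np.array([np.sin(yaw),-np.cos(yaw)])
def sh(u,v,z): p=ray(c,[[u,v]],z)[0,:2]-t;return np.round([p@ex*1000,p@ey*1000],1)
for r in (120,130,140,165,225):
    d=np.abs(np.diff(im[r].sum(1)));L=230+np.argmax(d[230:255]);R=305+np.argmax(d[305:322])
    print(r,L,R,sh(L+.5,r,.043),sh(R+.5,r,.043))
for u in (255,278,300):
    d=np.abs(np.diff(im[:,u].sum(1)));T=100+np.argmax(d[100:120]);B=290+np.argmax(d[290:312])
    print(u,T,B,sh(u,T+.5,.043),sh(u,B+.5,.043))
for r in (200,210,220):
    d=np.diff(im[r,255:300].sum(1));print(r,255+np.argsort(-abs(d))[:4])
d=np.diff(im[170:300,277].sum(1));print(170+np.argsort(-abs(d))[:5])
E
```

```text
120 239 314 [ 83.7 -31.8] [83.6 32.7]
130 239 313 [ 75.4 -32.1] [75.4 32.1]
140 240 312 [ 66.9 -31.5] [66.9 31.5]
165 240 312 [ 45.2 -32.1] [45.2 32.2]
225 247 310 [-10.8 -27.2] [-10.8  32.1]
255 109 308 [ 92.2 -18.3] [-99.8 -21.8]
278 109 307 [92.2  1.3] [-98.6   1.6]
300 109 307 [92.2 20.1] [-98.6  24. ]
200 [267 284 285 269]
210 [267 284 285 283]
220 [267 284 285 282]
[234 235 181 250 251]
```

Emit:
servo_tool --increments '[[[0,0.1,0.1,-3,0,0,-0.2],[0,0.1,0.1,-6,0,0,-0.2],[0,0.1,0.1,-8,0,0,-0.2],[0,0.1,0.1,-9,0,0,-0.2],[0,0.1,0.1,-9.3,0,0,-0.2],[0,0.1,0.1,-9.4,0,0,-0.2],[0,0.1,0.1,-9.4,0,0,-0.2],[0,0.1,0.1,-9.4,0,0,-0.2]]]' --grip_force 45

```text
t: 12.5
ee_pos: [0.4629, -0.2934, 0.0463]
ee_rot: [3.14, -0.002, -0.235]
contact_force: [-0.4, -0.4, -1.1]
grip_width: 0.046
finger_force: 0.0
```

Emit:
servo_tool --increments '[[[0,0,0,-0.15,0,0,0],[-1,0,0,-0.15,0,0,0],[-1,0,0,-0.15,0,0,0],[-1,0,0,-0.15,0,0,0],[-1,0,0,-0.15,0,0,0],[-1,0,0,-0.15,0,0,0],[-1,0,0,-0.15,0,0,0],[-1,0,0,-0.15,0,0,0],[-1,0,0,-0.15,0,0,0]]]'

```text
t: 13.4
ee_pos: [0.4622, -0.2928, 0.0436]
ee_rot: [-3.142, 0.0, -0.235]
contact_force: [-0.2, 0.1, 0.5]
grip_width: 0.0135
finger_force: 45.0
```

Emit:
servo_tool --increments '[[[-1,0,0,1,0,0,0],[-1,0,0,3,0,0,0],[-1,0,0,6,0,0,0],[-1,0,0,9,0,0,0],[-1,0,0,10,0,0,0],[-1,0,0,10,0,0,0],[-1,0,0,10,0,0,0]]]'

```text
t: 14.1
ee_pos: [0.4617, -0.2923, 0.1424]
ee_rot: [-3.141, 0.002, -0.235]
contact_force: [-0.3, 0.8, -0.9]
grip_width: 0.0137
finger_force: 45.0
```

Emit:
servo_tool --increments '[[[-1,0.4,2.3,0,0,0,8.5],[-1,0.8,4.6,0,0,0,17],[-1,1.2,6.9,0,0,0,25.5],[-1,1.6,9.2,0,0,0,34],[-1,2,11.5,0,0,0,42.5],[-1,2.4,13.8,0,0,0,51],[-1,2.8,16.1,0,0,0,59.5],[-1,3.2,18.4,0,0,0,68],[-1,3.6,20.7,0,0,0,76.5],[-1,4,23,0,0,0,85],[-1,4.4,25,0,0,0,93.7],[-1,4.4,25,0,0,0,93.7],[-1,4.4,25,0,0,0,93.7],[-1,4.4,25,0,0,0,93.7],[-1,4.4,25,0,0,0,93.7]]]'

```text
t: 15.6
ee_pos: [0.5059, -0.0436, 0.1432]
ee_rot: [-3.141, 0.0, 1.398]
contact_force: [0.6, -0.5, -0.2]
grip_width: 0.0139
finger_force: 45.0
```

```bash
python3 - <<'E'
from bench import env
from h import *
s=env.read_state();print(s['t'],s['ee_pos'],np.degrees(s['ee_rot']),s['contact_force'],s['grip_width'])
c=env.read_camera('wrist');np.savez('pics/w6.npz',**c);d=env.read_camera('side')
a=c['pixels'];b=cv2.resize(d['pixels'][130:250,250:380],(325,300),interpolation=cv2.INTER_CUBIC)
o=np.zeros((420,560+240,3),np.uint8);o[:,:560]=a;o[:222,560:]=cv2.resize(b,(240,222));cv2.imwrite('pics/v6.png',o)
E
```

```text
15.6 [ 0.5059 -0.0436  0.1432] [-179.961     0.0037   80.086 ] [ 0.6194 -0.4694 -0.1824] 0.013851693868830957
```

View pics/v6.png

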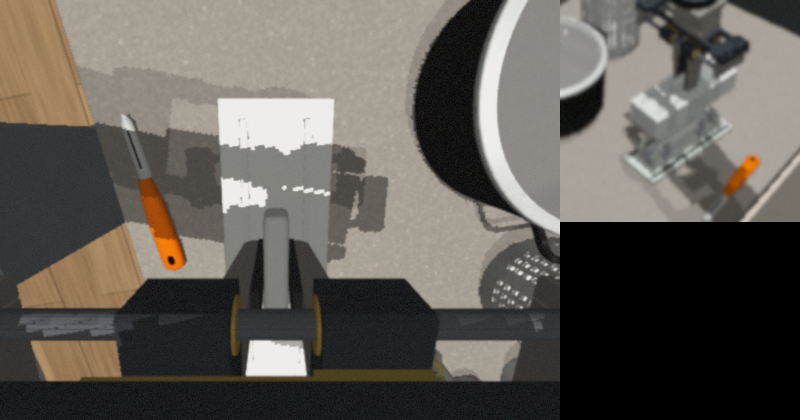

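The cover is held level above the fitting; in the wrist view its far edge is at row ~98, columns 218–334. I check its offset in the tool frame.

```bash
python3 - <<'E'
from bench import env
from h import *
s=env.read_state();print(s['ee_pos'])
c=np.load('pics/w6.npz');im=c['pixels'].astype(int);t=np.array([.5059,-.0436]);yaw=np.radians(80.09);z=.1426
ex=np.array([np.cos(yaw),np.sin(yaw)]);ey=np.array([np.sin(yaw),-np.cos(yaw)])
def sh(u,v): p=ray(c,[[u,v]],z)[0,:2]-t;return np.round([p@ex*1000,p@ey*1000],1)
for r in (105,120,135,):
    d=np.abs(np.diff(im[r].sum(1)));L=208+np.argmax(d[208:230]);R=322+np.argmax(d[322:345]);print(r,L,R,sh(L+.5,r),sh(R+.5,r))
for u in (235,278,320):
    d=np.abs(np.diff(im[:,u].sum(1)));T=85+np.argmax(d[85:110]);print(u,T,sh(u,T+.5))
E
```

```text
[ 0.5061 -0.0435  0.1435]
105 217 333 [ 87.3 -31.6] [87.3 32.1]
120 218 332 [ 79.4 -31.4] [79.4 31.9]
135 218 332 [ 71.4 -31.8] [71.4 32.3]
235 97 [ 91.2 -21.9]
278 98 [90.6  1.6]
320 98 [90.6 24.5]
```

Emit:
servo_tool --increments '[[[-1,0,0.05,-2,0,0,0.1],[-1,0,0.05,-4,0,0,0.1],[-1,0,0.05,-5,0,0,0.1],[-1,0,0.05,-5.7,0,0,0.1],[-1,0,0.05,-5.7,0,0,0.1],[-1,0,0.05,-5.7,0,0,0.1]]]' --grip_force 60

```text
t: 16.3
ee_pos: [0.5068, -0.0426, 0.0873]
ee_rot: [3.141, 0.0, 1.402]
contact_force: [0.2, -0.2, -0.5]
grip_width: 0.0137
finger_force: 60.0
```

Emit:
servo_tool --increments '[[[-1,0,0,-0.3,0,0,0],[-1,0,0,-0.6,0,0,0],[-1,0,0,-0.9,0,0,0],[-1,0,0,-1.2,0,0,0],[-1,0,0,-1.4,0,0,0],[-1,0,0,-1.6,0,0,0],[-1,0,0,-1.8,0,0,0]]]'

```text
t: 17.0
ee_pos: [0.5078, -0.0427, 0.0703]
ee_rot: [3.138, 0.0, 1.402]
contact_force: [-1.3, 0.2, 10.3]
grip_width: 0.0138
finger_force: 60.0
```

Emit:
servo_tool --increments '[[[-1,-0.1,0,0,0,0,0],[-1,-0.1,0,0,0,0,0]]]'

```text
t: 17.2
ee_pos: [0.5074, -0.0429, 0.0701]
ee_rot: [3.137, 0.0, 1.402]
contact_force: [3.7, 0.1, 4.9]
grip_width: 0.0133
finger_force: 60.0
```

Emit:
servo_tool --increments '[[[-1,0,0,-0.1,0,0,0],[-1,0,0,-0.2,0,0,0],[-1,0,0,-0.3,0,0,0],[-1,0,0,-0.3,0,0,0]]]'

```text
t: 17.6
ee_pos: [0.5069, -0.0428, 0.0673]
ee_rot: [3.138, 0.0, 1.402]
contact_force: [2.0, 0.6, 9.1]
grip_width: 0.0138
finger_force: 60.0
```

Emit:
servo_tool --increments '[[[-1,0,0,-0.2,0,0,0],[-1,0,0,-0.4,0,0,0],[-1,0,0,-0.6,0,0,0],[-1,0,0,-0.8,0,0,0],[-1,0,0,-0.9,0,0,0],[-1,0,0,-0.9,0,0,0]]]'

```text
t: 18.2
ee_pos: [0.5045, -0.0422, 0.056]
ee_rot: [-3.14, 0.0, 1.402]
contact_force: [0.2, 0.3, -0.3]
grip_width: 0.0134
finger_force: 60.0
```

Emit:
servo_tool --increments '[[[-1,0,0,-0.1,0,0,0],[-1,0,0,-0.2,0,0,0],[-1,0,0,-0.3,0,0,0],[-1,0,0,-0.3,0,0,0]]]'

```text
t: 18.6
ee_pos: [0.5053, -0.0425, 0.0555]
ee_rot: [-3.141, 0.0, 1.402]
contact_force: [-7.8, 1.2, 16.7]
grip_width: 0.0135
finger_force: 60.0
```

Emit:
servo_tool --increments '[[[-1,0,0,0,0,0,0],[-1,0,0,0,0,0,0],[-1,0,0,0,0,0,0],[-1,0,0,0,0,0,0],[-1,0,0,0,0,0,0]]]'

```text
t: 19.1
ee_pos: [0.5052, -0.0424, 0.0555]
ee_rot: [-3.141, 0.0, 1.402]
contact_force: [-7.9, 2.1, 15.4]
grip_width: 0.0132
finger_force: 60.0
```

```bash
python3 - <<'E'
from bench import env
from h import *
s=env.read_state();print(s['t'],s['ee_pos'],np.degrees(s['ee_rot']),s['contact_force'],s['ft_torque'],s['joint_velocities'])
c=env.read_camera('wrist');np.savez('pics/w7.npz',**c);d=env.read_camera('side')
o=np.zeros((420,800,3),np.uint8);o[:,:400]=c['pixels'][:,80:480];o[:370,400:]=cv2.resize(d['pixels'][150:261,255:375],(400,370),interpolation=cv2.INTER_CUBIC);cv2.imwrite('pics/v7.png',o)
print(env.read_state()['contact_force'])
E
```

```text
19.1 [ 0.5052 -0.0424  0.0555] [-179.9471    0.0216   80.3462] [-7.8544  2.1374 15.4408] [0.3    1.2939 0.0393] [ 0.0022  0.0006  0.0006  0.0002  0.0005 -0.0007]
[-7.3352  1.378  15.2774]
```

View pics/v7.png

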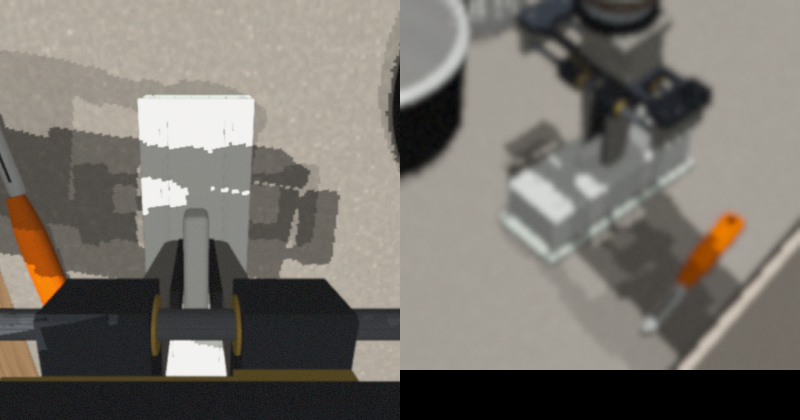

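The cover sits level on the plate with an even white margin all round, the fingers are still on the ridge, and the push is steady at about 15 N.

```bash
python3 -c "
from bench import env
print(env.sign_off())"
```

```text
the job is handed in; nothing more can be done
None
```

The tube is seated in both fork clips and the cover is snapped home on its seal, handed in at about 19 s with the fingers still gripping it and pressing down at about 15 N; I never sent the arm near the jars, bottle, bowl or peeler, but I made no final check that they hadn't moved.

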